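Register a power board in the soldering fixture and lock it

TASK

Put the power board flat on the soldering fixture, capacitor end towards the two lipped rear stops, slide it in under their lips and press it home by feel, firmly but not hard, until its plate bears squarely on both rear stops and on the side stop, whose plunger is then pushed in. Then swing the turn-button fully round over the plate's near edge, and leave the cutters, the solder spool and the flux bottle alone.

Things in the scene. Friction and masses are not known exactly. Their poses are not given: they have to be found in the camera images.
- board: Power board, loose, 0.36 kg give or take a quarter: bare aluminium base plate 130 (x) x 100 (y) x 8 mm with a blue circuit board 110 x 80 x 1.6 mm centred on it (10 mm metal margin all round). Capacitors at x = +43 mm, terminal strip 10 x 60 x 11 mm high at x = -43 mm, 21 mm above the underside. Origin: centre of the underside; +x to the capacitor end, z up.
- heat_sink (a point): Centre of the board's black finned heat sink, 60 (x) x 40 (y) x 36 mm high, 27.6 mm above the board's origin (top at 45.6 mm). Solid enough to grip across y; only parts 2 mm high lie within 20 mm of its y sides. The three capacitors, 17 mm across and 22 mm high, stand in a row along y beyond its +x end.
- plate_far_left (a point): Left (+y) corner of the base plate at the capacitor end, half way up its thickness: (65, 50, 4) mm in the board's frame.
- plate_far_right (a point): Right (-y) corner of the base plate at the capacitor end: (65, -50, 4) mm in the board's frame.
- plate_left (a point): Middle of the base plate's left edge, (0, 50, 4) mm in the board's frame; this edge goes against the side stop.
- fixture: Soldering fixture, fixed: dark resin-fibre base 214 (x) x 210 (y) x 12 mm, its flat top the seat. Origin: centre of the underside; +x away from the robot (turned up to 0.3 rad) to the rear stops, +y to the side stop. Plate home: board axes along the fixture's, board origin at x = 20, z = 12 mm, and y = 50 mm short of the side stop face. The stops are rigid; friction varies.
- rear_stop_left (a point): Centre of the left rear stop's face towards the robot: fixture (85, 33, 16) mm. Rear stops: aluminium blocks 24 mm wide in y, 18 mm deep. Each has a lip 24 mm wide overhanging this face by 7 mm towards the robot, underside 10 mm and top 14 mm above the seat: the 8 mm plate slides in beneath it.
- rear_stop_right (a point): The same for the right rear stop: fixture (85, -27, 16) mm.
- side_stop_track (a point): Where the side stop's face lies at its innermost setting: fixture (20, 45, 16) mm. The stop is an aluminium block 24 (x) x 36 (y) x 10 mm high under a brass nut (top 33 mm above the bench), its face looking to the fixture's -y. It is clamped fast somewhere between this point and 16 mm further out (+y), different each time and not reported: find it by touch.
- seat_plunger (a joint): Travel in m of the brass plunger, 5.6 mm thick, that stands 4 mm out of the middle of the side stop's face: 0 free, 0.004 when the plate bears on the face. Its spring is light (under 0.7 N), too weak to push the board back.
- turn_button (a joint): Angle of the steel turn-button about its upright pivot, rad. At 0 its arm points along the fixture's -y (parked; starts -0.4 to 0.12); it grows anticlockwise from above to a hard stop at 1.571, pointing along +x, 10 mm over the near edge of a plate that is home. Arm 12 mm wide, 46 mm long from the pivot, 10 to 14 mm above the seat. It stays where left; turning takes 0.04 N m.
- button_ear (a point): Centre of the turn-button's upright ear: tab 3 mm thick, 16 mm long along the arm, 10 to 32 mm above the seat (this point at 21 mm), 30 mm from the pivot along the arm and 5.5 mm to its trailing side (parked at 0: towards the fixture's -x). A finger pushes it round from the trailing side.
- button_pivot (a point): Pivot of the turn-button at seat height: fixture (-81, -26, 12) mm. Post 17 mm across.
- cutters: Side cutters with yellow handles, 140 x 45 x 11 mm, lying on the bench; origin under the middle. Leave alone.
- spool: Solder spool standing on end, 56 mm across, 46 mm high; origin under its centre. Leave alone.
- flux: White flux bottle, 38 mm across, 85 mm high; origin under its centre. Leave alone.
Mind the look-alikes: they are no part of the job. Several things look just like the board: the one meant starts nearest to the robot's base.

How it is judged:
By the outcome, as a careful person would: the job done as asked, in the order asked, and still so for the second after the job is handed in, with the robot touching nothing.
It also fails if it takes over 72 s, if anything falls off the work surface, if the arm or the gripper's body presses on something with over 40 N, if the wrist force passes 120 N, or if a joint passes its speed limit or range.

ROBOT

A 6-joint arm with a two-finger parallel gripper is mounted at the origin on the work surface. World frame = base frame: x ahead of the robot, y to its left, z up, the work surface at z = 0. Lengths are in m, angles in degrees, forces in N, time in s.
With the tool pointing down it reaches from about 0.375 to 0.925 m from the base axis. Payload 5.7 kg.
Tool frame: the origin (TCP) lies midway between the tips of the shut fingers; the grasp point (between the pads) lies 19 mm behind it; z points along the fingers, y is the direction in which the jaws open and shut (so a half turn about z gives the same grasp; the last joint's range is limited). The gripper opens to 85 mm and grips with 20 to 120 N. Pads are 22 mm wide; open, the fingers measure 114 mm over their backs; the gripper's body (76 mm by 85 mm) begins 54 mm behind the grasp point. The pads swing forward as they close: fully open they stand 13 mm farther back than shut.
Start: joints at [68.062, 20.558, 86.54, -0, 72.909, -6.595], TCP at [0.159, 0.579, 0.202] pointing down, gripper open.
Joint ranges: [-170.27, 170.27], [-57.76, 135], [12.27, 136.19], [-55.21, 235.2], [11.17, 155.16], [-170.74, 170.74]. Speed limits (degrees/s): [136.94, 136.94, 180, 180, 180, 180].

INTERFACE

Orientations are given as a 3x3 rotation matrix whose columns are the frame's x, y, z axes.
In Python, from rig import sense, grab_frame, workorder gives the robot as it stands.
- The arm moves only by the tool arm_command, never from a script. Its argument "increments" is a list of rows, each an object with "translation": the shift along the tool's x, y, z in m, a list of three; "rot": the turn, a rotation vector about the tool's x, y, z in degrees, a list of three; "fingers": the finger opening in m, from 0 to 0.0854. A call has 1 to 10 rows; each row shifts and turns the commanded pose from where the row before left it, along the tool's axes as they then stand; what a row does not reach is not made up. A row lasts 1/8 s, in which the tool goes at most 62.5 mm and 10.7 degrees, less where a joint would pass 70% of its speed; a pose out of reach is approached as far as the arm can. A call is refused whole if a number of a shift passes 0.0625 or a number of a turn 10.7, either way. A call with a gripper value outside its range is refused whole. The fingers move at their own pace and stop on an object; the grip force is fixed at half the most. Time passes only in rows, so rows that do not move let the fingers close. It gives the time, the measured TCP pose, the force and the opening at its end, in the units of the state.
- sense(): the state, without advancing time (a new reading comes with each control period).
- grab_frame(name): name is "scene" or "top"; returns a dict with "color" (400x640x3 uint8, red, green, blue), "K" (3x3 intrinsics, pixels), "k1" (the pictures are not rectified: a ray, as slopes to the right and down, at radius r is drawn at 1 + k1 r^2 times it, then the intrinsics apply), "R" (3x3) and "t" (3): a world point X has camera coordinates R X + t. Camera axes: x right, y down, z forward; pixel columns grow to the right and rows downward; lengths in m; the calibration is good to about 2 mm. A picture is of the moment at which its call begins. There is no depth.
- workorder.job_done(): hands the job in, once; it reports no verdict.
The state is a dict: "time": time; "qpos": joint angles; "qvel": joint speeds; "joint_torque": joint torques, N m; "tool_pos": TCP position; "orientation": TCP orientation; "force": force on the tool from outside, world axes, zero at the start; "moment": the same for the moment, N m; "width": finger opening in m.
Only numpy, scipy, OpenCV 4.12 (cv2) and the standard library are available. Lean on these libraries where they do the work, as an engineer would, in place of code of your own. Each camera call takes 0.05 s, during which the arm holds its last target. There are 200 camera calls.

## Working session

There is one attempt and no reset: what is moved stays moved. The work goes in short steps, Python scripts to look and compute and a tool call to move; the robot and the scene stay as the last step left them, time stands still between calls to the robot, and variables do not carry over. Pictures are saved under pics/ and viewed, about 8 in all and at most 12, crops included, and the job is handed in when it is done.

Besides the shell and the picture viewer there is one more tool, called after "Call:" in YAML: its name, and indented under it one key for each argument. arm_command: Moves the arm, as the interface text tells. Its arguments: {"type":"object","properties":{"increments":{"type":"array","items":{"type":"object","properties":{"translation":{"type":"array","items":{"type":"number"}},"rot":{"type":"array","items":{"type":"number"}},"fingers":{"type":"number"}}}}},"required":["increments"]}

```bash
mkdir -p pics; ls
cat > h.py <<'E'
import numpy as np, cv2
from rig import sense, grab_frame, workorder
def cast(f,u,v,z):
    K,R,t=map(np.array,(f["K"],f["R"],f["t"]))
    d=np.array([[[u,v]]],float)
    p=cv2.undistortPoints(d,K,np.array([f["k1"],0,0,0.]))[0,0]
    r=R.T@np.array([p[0],p[1],1]); c=-R.T@t
    return c+r*(z-c[2])/r[2]
def proj(f,X):
    R=np.array(f["R"],float);t=np.array(f["t"],float)
    return cv2.projectPoints(np.array(X,float).reshape(-1,3),cv2.Rodrigues(R)[0],t,np.array(f["K"],float),np.array([f["k1"],0,0,0.]))[0][:,0]
def snap(n,fn):
    f=grab_frame(n); cv2.imwrite(fn,f["color"][:,:,::-1]); np.save(fn[:-4]+".npy",f,allow_pickle=True); return f
def load(fn): return np.load(fn,allow_pickle=True).item()
E
python3 - <<'E'
from h import *
a=snap("top","pics/top0.png");b=snap("scene","pics/scene0.png")
for f in(a,b): print(f["K"],f["k1"],-np.array(f["R"]).T@np.array(f["t"]))
print(sense())
cv2.imwrite("pics/both0.png",np.vstack([a["color"],b["color"]])[:,:,::-1][:, :] if 0 else cv2.resize(a["color"][:,:,::-1],(800,500),interpolation=cv2.INTER_CUBIC))
E
```

```text
pics
[[441.56465694   0.         320.37248769]
 [  0.         441.56465694 202.84881981]
 [  0.           0.           1.        ]] -0.05315538282900895 [0.50902814 0.04085366 0.97909137]
[[497.21053601   0.         318.23497259]
 [  0.         497.21053601 205.92050747]
 [  0.           0.           1.        ]] -0.03921310166483857 [ 1.35372358 -0.11128312  0.94632647]
{'time': 0.1, 'qpos': array([ 6.80609058e+01,  2.05931201e+01,  8.65941165e+01, -4.08232172e-04,
        7.29097633e+01, -6.59767977e+00]), 'qvel': array([-0.03084642, -0.00495195, -0.11733578, -0.06651503,  0.01544554,
       -0.11344383]), 'joint_torque': array([ 5.43294063e-04, -5.28651953e+01, -2.79350549e+01,  4.30285695e-06,
        5.00743845e-03, -2.76482086e-05]), 'tool_pos': array([0.15852494, 0.57797126, 0.20113601]), 'orientation': array([[-9.64366931e-01,  2.64567629e-01, -6.26210440e-04],
       [ 2.64568304e-01,  9.64365666e-01, -1.57290936e-03],
       [ 1.87754947e-04, -1.68253721e-03, -9.99998567e-01]]), 'force': array([ 0.52923148, -0.03187093, -0.14209446]), 'moment': array([-0.03032957,  0.04884924, -0.02225327]), 'width': 0.08540472484929232}
```

View pics/both0.png

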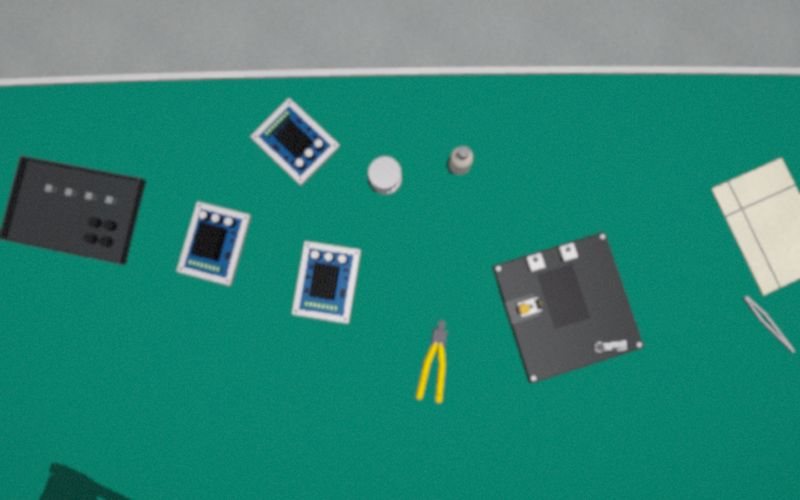

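View pics/scene0.png

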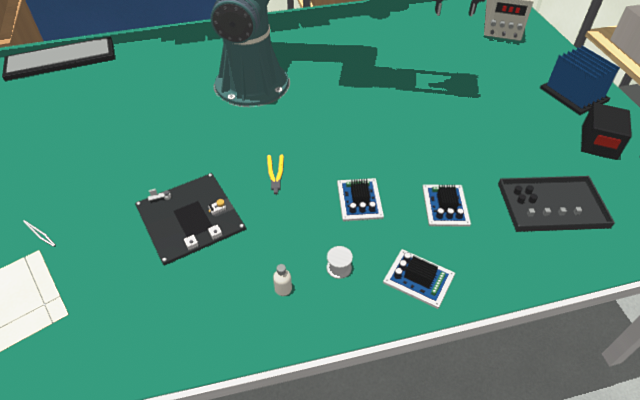

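The top view (800x500) shows three board look-alikes at (213,243), (326,282) and (295,140). The fixture is at (568,307), with rear stops at (536,262) and (568,252), side stop at (528,307) and button near (610,347). The cutters are at (433,365), spool at (385,175) and flux at (460,160). Next I measure all three boards and the fixture.

Run:
```python
from h import *
f=load("pics/top0.npy"); im=f["color"]
hsv=cv2.cvtColor(im,cv2.COLOR_RGB2HSV)
green=((hsv[...,0]>70)&(hsv[...,0]<92)&(hsv[...,1]>120)).astype(np.uint8)
m=(1-green)*255; m[:65]=0
m=cv2.morphologyEx(m,cv2.MORPH_OPEN,np.ones((3,3)))
cs,_=cv2.findContours(m,cv2.RETR_EXTERNAL,cv2.CHAIN_APPROX_NONE)
for c in cs:
    if cv2.contourArea(c)<200: continue
    h=cv2.contourArea(c); (cx,cy),_,_=cv2.minAreaRect(c)
    z=0.012 if (380<cx<530 and h>4000) else 0.008
    P=np.array([cast(f,*p[0],z)[:2] for p in c],np.float32)*1000
    r=cv2.minAreaRect(P); print(np.round([cx,cy,h]),"world c",np.round(r[0],1),"size",np.round(r[1],1),"ang",round(r[2],2),"dist",np.hypot(*r[0]).round())
    if z==.012 or 60<r[1][0]<150: print(cv2.boxPoints(r).round(1).tolist())
# crop
c=im[130:320,210:530]; cv2.imwrite("pics/crop1.png",cv2.resize(c,None,fx=2.5,fy=2.5,interpolation=cv2.INTER_CUBIC)[:,:,::-1])
```

```text
[347. 288. 786.] world c [424.9   2.1] size [ 49.2 142. ] ang 82.14 dist 425.0
[616. 259. 365.] world c [ 481.4 -594.7] size [130.1  19.6] ang 43.77 dist 765.0
[[427.6000061035156, -632.5999755859375], [441.1000061035156, -646.7000122070312], [535.0999755859375, -556.7000122070312], [521.5999755859375, -542.5999755859375]]
[ 261.  225. 2851.] world c [563.3 189.7] size [106.2 136.6] ang 80.51 dist 594.0
[[487.20001220703125, 148.60000610351562], [621.9000244140625, 126.0999984741211], [639.4000244140625, 230.89999389648438], [504.70001220703125, 253.39999389648438]]
[ 454.  245. 9142.] world c [ 516.6 -233.1] size [214.1 210.2] ang 16.7 dist 567.0
[[383.8999938964844, -163.1999969482422], [444.29998779296875, -364.5], [649.2999877929688, -303.0], [588.9000244140625, -101.69999694824219]]
[ 170.  194. 2730.] world c [634.8 394. ] size [107.5 136.7] ang 75.07 dist 747.0
[[554.9000244140625, 359.70001220703125], [687.0, 324.5], [714.7000122070312, 428.29998779296875], [582.5999755859375, 463.6000061035156]]
[ 617.  180. 5028.] world c [ 656.8 -613.3] size [215.7 153.6] ang 22.77 dist 899.0
[  57.  167. 6884.] world c [701.  665.4] size [252.3 160.2] ang 78.58 dist 967.0
[308. 140. 679.] world c [755.4  85.4] size [60.9 71.4] ang 89.53 dist 760.0
[[719.4000244140625, 55.29999923706055], [790.7999877929688, 54.70000076293945], [791.2999877929688, 115.5999984741211], [719.9000244140625, 116.0999984741211]]
[368. 128. 346.] world c [781.3 -52.3] size [42.8 53.4] ang 88.62 dist 783.0
[ 236.  112. 2643.] world c [821.  249.6] size [137.5 106.7] ang 45.72 dist 858.0
[[734.7999877929688, 237.60000610351562], [811.2000122070312, 163.10000610351562], [907.2999877929688, 261.6000061035156], [830.9000244140625, 336.1000061035156]]
```

View pics/crop1.png

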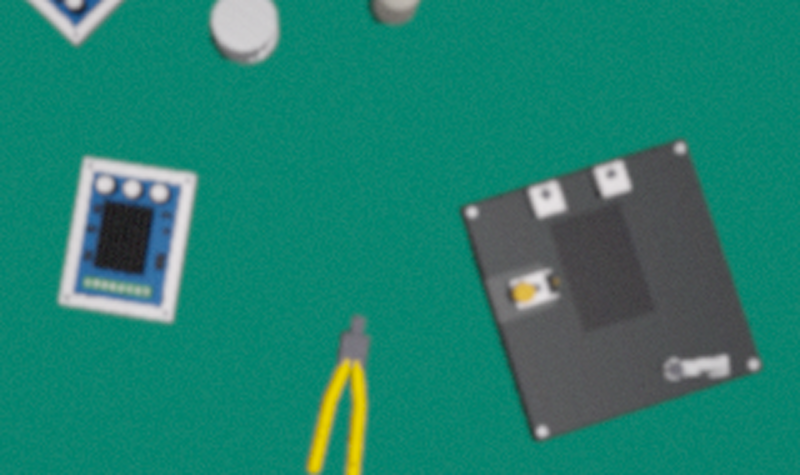

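The choice is the board at crop (128,240). It is 594 mm from the base, against 747 and 858 for the other two. The fixture measures 214 x 210 mm, as specified, at yaw 16.7°. Next I refine the heat sink, side stop and button.

```bash
cat >> h.py <<'E'
FC=np.array([.5166,-.2331]); FA=np.radians(16.7)
FR=np.array([[np.cos(FA),-np.sin(FA)],[np.sin(FA),np.cos(FA)]])
def tofix(p): return FR.T@(np.array(p)[:2]-FC)
def tow(p): return FC+FR@np.array(p)
E
python3 - <<'E'
from h import *
f=load("pics/top0.npy"); im=f["color"]
hsv=cv2.cvtColor(im,cv2.COLOR_RGB2HSV)
s=np.zeros(im.shape[:2],np.uint8); s[200:250,240:282]=(hsv[200:250,240:282,2]<70)*255
cs,_=cv2.findContours(s,0,1); c=max(cs,key=cv2.contourArea)
P=np.array([cast(f,*p[0],.0456)[:2] for p in c],np.float32)*1000; print("sink",cv2.minAreaRect(P))
# bright blobs on fixture
b=np.zeros_like(s); b[190:300,398:510]=((im[190:300,398:510].max(2)>130)&~((hsv[190:300,398:510,0]>65)&(hsv[190:300,398:510,0]<95)&(hsv[190:300,398:510,1]>100)))*255
cs,_=cv2.findContours(b,0,1)
for c in cs:
    if cv2.contourArea(c)<8: continue
    for z in(.022,.026):
        P=np.array([tofix(cast(f,*p[0],z)) for p in c])*1000
        print(c.mean(0).round().tolist(),z,"x",P[:,0].min().round(1),P[:,0].max().round(1),"y",P[:,1].min().round(1),P[:,1].max().round(1))
E
```

```text
sink ((562.62060546875, 187.9833221435547), (41.206119537353516, 55.42523193359375), 80.71563720703125)
[[487.0, 277.0]] 0.022 x -100.0 -72.2 y -75.0 -19.1
[[487.0, 277.0]] 0.026 x -99.3 -71.6 y -73.6 -18.0
[[423.0, 245.0]] 0.022 x 4.4 34.3 y 48.3 86.0
[[423.0, 245.0]] 0.026 x 4.6 34.5 y 49.2 86.7
[[429.0, 209.0]] 0.022 x 75.1 105.1 y 16.5 44.9
[[429.0, 209.0]] 0.026 x 75.1 105.0 y 17.5 45.8
[[455.0, 201.0]] 0.022 x 75.3 104.7 y -43.5 -15.5
[[455.0, 201.0]] 0.026 x 75.3 104.6 y -42.3 -14.3
```

Call:
arm_command:
  increments:
    - {"translation": [-0.04,-0.04,0],"rot": [0,0,-5.84],"fingers": 0.065}
    - {"translation": [-0.04,-0.04,0],"fingers": 0.065}
    - {"translation": [-0.04,-0.04,0],"fingers": 0.065}
    - {"translation": [-0.04,-0.04,0],"fingers": 0.065}
    - {"translation": [-0.04,-0.04,0],"fingers": 0.065}
    - {"translation": [-0.04,-0.04,0],"fingers": 0.065}
    - {"translation": [-0.04,-0.04,0],"fingers": 0.065}
    - {"translation": [-0.04,-0.04,0],"fingers": 0.065}
    - {"translation": [0,0,0],"fingers": 0.065}

```text
$.increments[1]: bad value
```

Call:
arm_command:
  increments:
    - {"translation": [0,0,0],"rot": [0,0,-5.94],"fingers": 0.065}
    - {"translation": [-0.0514,-0.0353,0],"rot": [0,0,0],"fingers": 0.065}
    - {"translation": [-0.0514,-0.0353,0],"rot": [0,0,0],"fingers": 0.065}
    - {"translation": [-0.0514,-0.0353,0],"rot": [0,0,0],"fingers": 0.065}
    - {"translation": [-0.0514,-0.0353,0],"rot": [0,0,0],"fingers": 0.065}
    - {"translation": [-0.0514,-0.0353,0],"rot": [0,0,0],"fingers": 0.065}
    - {"translation": [-0.0514,-0.0353,0],"rot": [0,0,0],"fingers": 0.065}
    - {"translation": [-0.0514,-0.0353,0],"rot": [0,0,0],"fingers": 0.065}
    - {"translation": [-0.0514,-0.0353,0],"rot": [0,0,0],"fingers": 0.065}
    - {"translation": [-0.0514,-0.0353,0],"rot": [0,0,0],"fingers": 0.065}

```text
time: 1.35
tool_pos: [0.5642, 0.1879, 0.2016]
orientation: [[-0.987, 0.164, -0.001], [0.164, 0.987, 0.0], [0.001, -0.0, -1.0]]
force: [0.7, 0.6, 0.3]
width: 0.0655
```

Call:
arm_command:
  increments:
    - {"translation": [0,0,0.03],"rot": [0,0,0],"fingers": 0.065}
    - {"translation": [0,0,0.03],"rot": [0,0,0],"fingers": 0.065}
    - {"translation": [0,0,0.03],"rot": [0,0,0],"fingers": 0.065}
    - {"translation": [0,0,0],"rot": [0,0,0],"fingers": 0.065}
    - {"translation": [0,0,0],"rot": [0,0,0],"fingers": 0.065}

```text
time: 1.98
tool_pos: [0.5637, 0.1897, 0.1126]
orientation: [[-0.987, 0.163, 0.001], [0.163, 0.987, 0.0], [-0.001, 0.0, -1.0]]
force: [0.4, -0.1, -0.5]
width: 0.0647
```

Run:
```python
from h import *
a=snap("top","pics/top1.png");b=snap("scene","pics/scene1.png");s=sense()
print(s["tool_pos"],s["orientation"].round(4).tolist(),s["force"],s["width"])
cv2.imwrite("pics/v1.png",np.hstack([cv2.resize(a["color"][140:290,190:340],(500,500)),cv2.resize(b["color"][110:230,310:430],(500,500))])[:,:,::-1][::1, ::1][:,100:900])
```

```text
[0.56436851 0.18987305 0.11338457] [[-0.9866, 0.1632, 0.0025], [0.1632, 0.9866, 0.0004], [-0.0024, 0.0008, -1.0]] [ 0.00426868 -0.72790798  0.61301112] 0.0650979861529857
```

View pics/v1.png

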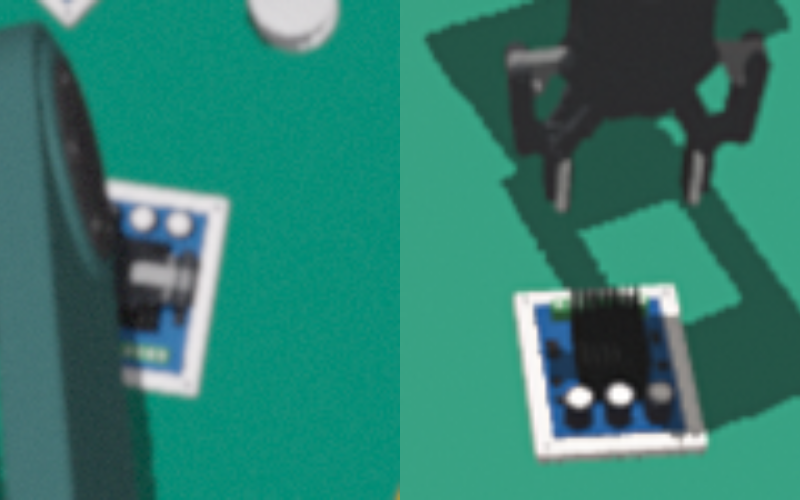

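The crop shows the fingers straddling the sink symmetrically, with the capacitors towards +x as expected. I descend and grip.

Call:
arm_command:
  increments:
    - {"translation": [0,0,0.025],"rot": [0,0,0],"fingers": 0.065}
    - {"translation": [0,0,0.025],"rot": [0,0,0],"fingers": 0.065}
    - {"translation": [0,0,0.025],"rot": [0,0,0],"fingers": 0.065}
    - {"translation": [0,0,0.018],"rot": [0,0,0],"fingers": 0.065}
    - {"translation": [0,0,0],"rot": [0,0,0],"fingers": 0.065}

```text
time: 2.7
tool_pos: [0.5626, 0.1895, 0.0183]
orientation: [[-0.987, 0.163, -0.002], [0.163, 0.987, -0.0], [0.001, -0.001, -1.0]]
force: [-0.0, -0.1, 0.2]
width: 0.0649
```

Call:
arm_command:
  increments:
    - {"translation": [0,0,0],"rot": [0,0,0],"fingers": 0.03}
    - {"translation": [0,0,0],"rot": [0,0,0],"fingers": 0.03}
    - {"translation": [0,0,0],"rot": [0,0,0],"fingers": 0.03}
    - {"translation": [0,0,0],"rot": [0,0,0],"fingers": 0.03}
    - {"translation": [0,0,0],"rot": [0,0,0],"fingers": 0.03}

```text
time: 3.32
tool_pos: [0.5633, 0.1896, 0.019]
orientation: [[-0.987, 0.163, 0.0], [0.163, 0.987, -0.0], [-0.0, -0.0, -1.0]]
force: [0.4, 0.5, 0.7]
width: 0.0302
```

Run:
```python
from h import *
a=snap("top","pics/top2.png");b=snap("scene","pics/scene2.png");s=sense()
print(s["tool_pos"],s["width"],s["qpos"])
cv2.imwrite("pics/v2.png",np.hstack([cv2.resize(a["color"][160:280,200:296],(400,500)),cv2.resize(b["color"][140:240,320:400],(400,500))])[:,:,::-1])
```

```text
[0.56322829 0.18952846 0.01890731] 0.030317575000914844 [ 1.19440218e+01  3.23029261e+01  9.71178528e+01 -7.05010216e-03
  5.05820366e+01 -6.86459338e+01]
```

View pics/v2.png

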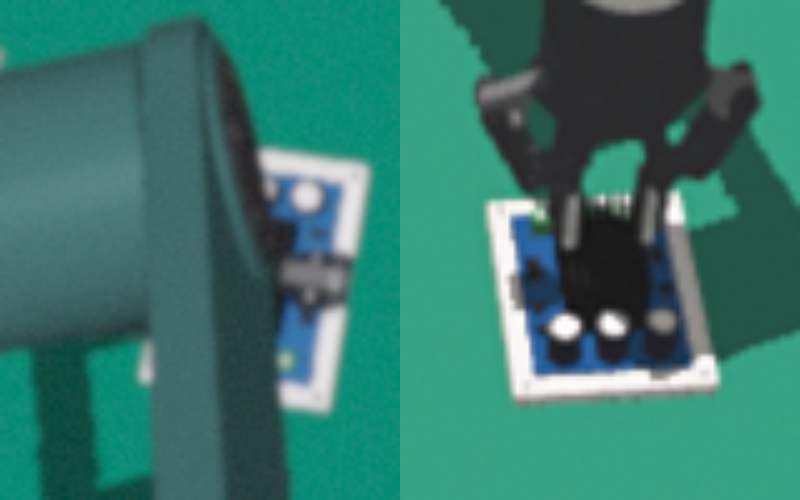

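The picture shows the pads against both sides of the sink, but the width reads 30 mm instead of 40. I close further to see whether they stall.

Call:
arm_command:
  increments:
    - {"translation": [0,0,0],"rot": [0,0,0],"fingers": 0.022}
    - {"translation": [0,0,0],"rot": [0,0,0],"fingers": 0.022}
    - {"translation": [0,0,0],"rot": [0,0,0],"fingers": 0.022}

```text
time: 3.8
tool_pos: [0.5632, 0.1896, 0.0189]
orientation: [[-0.987, 0.163, -0.0], [0.163, 0.987, -0.0], [0.0, -0.0, -1.0]]
force: [-0.3, -0.3, 0.2]
width: 0.022
```

Run:
```python
from h import *
b=load("pics/scene2.npy"); a=load("pics/top2.npy")
A=np.radians(-9.4);R=np.array([[np.cos(A),-np.sin(A)],[np.sin(A),np.cos(A)]])
def B(x,y,z): return [*(np.array([.563,.189])+R@np.array([x,y])),z]
names=["sinkTop+x+y","+x-y","-x-y","-x+y"]
P=[B(.03,.02,.0456),B(.03,-.02,.0456),B(-.03,-.02,.0456),B(-.03,.02,.0456),B(.065,.05,.008),B(.065,-.05,.008),B(-.065,-.05,.008),B(-.065,.05,.008),B(0,.015,.023),B(0,-.015,.023),B(0,.015,.06),B(0,-.015,.06)]
for f,o,s,n in((b,(320,140),5,"s"),(a,(200,160),4.1667,"t")):
    p=(proj(f,P)-o)*s; print(n,p.round().tolist())
    if n=="s":
        im=cv2.resize(f["color"][130:240,310:420],(800,800))[:,:,::-1].copy()
        im=np.clip(im.astype(float)*1.6+20,0,255).astype(np.uint8)[:600]
        for q in (proj(f,P)-(310,130))*800/110: cv2.circle(im,tuple(int(v) for v in q),4,(0,0,255),1)
        cv2.imwrite("pics/v3.png",im)
```

```text
s [[248.0, 277.0], [166.0, 282.0], [151.0, 193.0], [230.0, 189.0], [313.0, 377.0], [110.0, 390.0], [83.0, 198.0], [272.0, 187.0], [226.0, 263.0], [166.0, 267.0], [231.0, 213.0], [170.0, 216.0]]
t [[215.0, 204.0], [291.0, 216.0], [272.0, 333.0], [194.0, 320.0], [183.0, 138.0], [367.0, 166.0], [327.0, 409.0], [141.0, 379.0], [222.0, 266.0], [278.0, 275.0], [209.0, 262.0], [268.0, 271.0]]
```

View pics/v3.png

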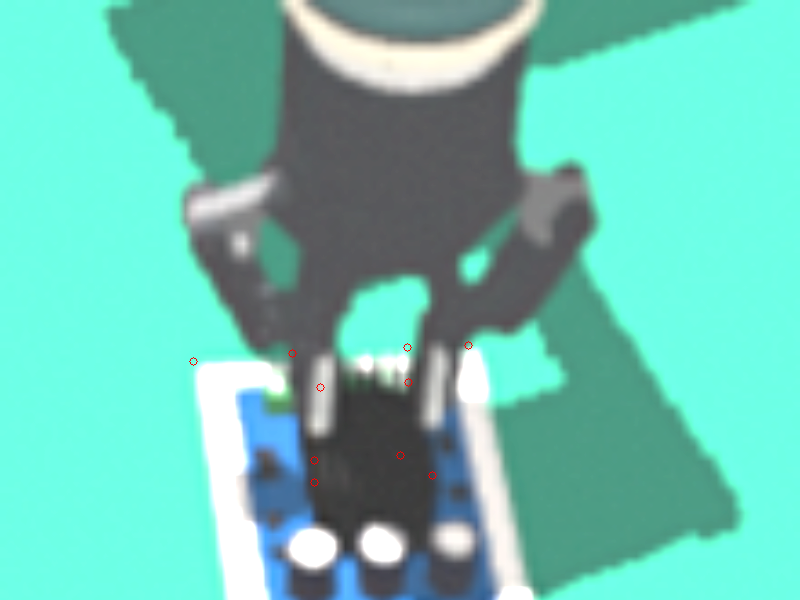

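In the image the pads stand a sink's width apart, so the width reading may simply be following the command. A small lift will show it.

Call:
arm_command:
  increments:
    - {"translation": [0,0,-0.015],"rot": [0,0,0],"fingers": 0.022}
    - {"translation": [0,0,-0.015],"rot": [0,0,0],"fingers": 0.022}
    - {"translation": [0,0,0],"rot": [0,0,0],"fingers": 0.022}
    - {"translation": [0,0,0],"rot": [0,0,0],"fingers": 0.022}
    - {"translation": [0,0,0],"rot": [0,0,0],"fingers": 0.022}

```text
time: 4.42
tool_pos: [0.5628, 0.1895, 0.0485]
orientation: [[-0.987, 0.163, -0.001], [0.163, 0.987, -0.0], [0.001, -0.0, -1.0]]
force: [-0.7, -0.2, -0.2]
width: 0.0222
```

Run:
```python
from h import *
b=snap("scene","pics/scene3.png");a=snap("top","pics/top3.png");s=sense()
print(s["tool_pos"],s["width"],s["force"],s["moment"])
cv2.imwrite("pics/v4.png",np.hstack([cv2.resize(a["color"][160:280,200:296],(400,500)),cv2.resize(b["color"][130:240,310:398],(400,500))])[:,:,::-1])
```

```text
[0.56281532 0.18945892 0.04844853] 0.022022435689447537 [ 0.42837738 -1.1806099   0.21829163] [-0.0098055  -0.00807158  0.00992589]
```

View pics/v4.png

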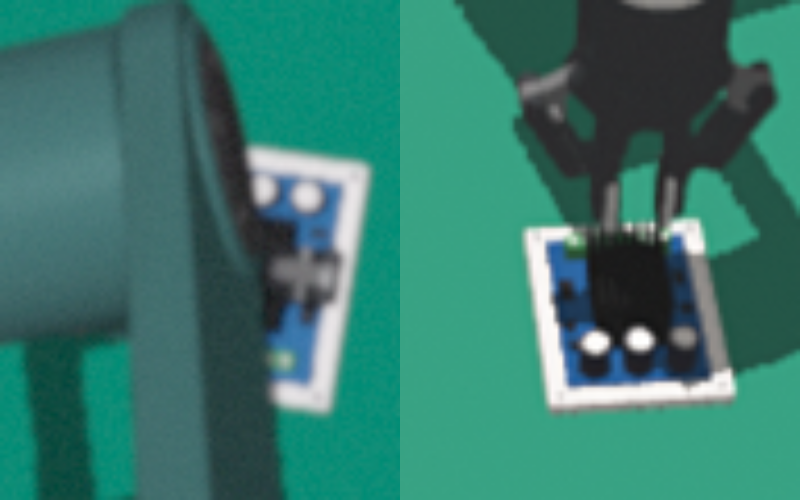

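Run:
```python
from h import *
from scipy.optimize import least_squares
f=load("pics/scene1.npy")
# strip tips measured
for nm,pts,pos in(("v1",[(348.9,160.4),(380.8,159.2)],(.5644,.1899,.1134)),("v4",[(310+(612-400)/4.545,130+233/4.545),(310+(666-400)/4.545,130+229/4.545)],(.5628,.1895,.0484)),("v3",[(310+319/7.27,130+432/7.27),(310+432/7.27,130+428/7.27)],(.5632,.1896,.0189))):
    for u,v in pts:
        # intersect ray with plane x = pos.x+0.009
        c=cast(f,u,v,0.);d=cast(f,u,v,.1)-c
        k=(pos[0]+.009-c[0])/d[0]; print(nm,(c+k*d).round(4),"tcp",pos)
```

```text
v1 [0.5734 0.1529 0.1544] tcp (0.5644, 0.1899, 0.1134)
v1 [0.5734 0.231  0.1402] tcp (0.5644, 0.1899, 0.1134)
v4 [0.5718 0.1764 0.0779] tcp (0.5628, 0.1895, 0.0484)
v4 [0.5718 0.2068 0.0733] tcp (0.5628, 0.1895, 0.0484)
v3 [0.5722 0.1708 0.0507] tcp (0.5632, 0.1896, 0.0189)
v3 [0.5722 0.2114 0.0422] tcp (0.5632, 0.1896, 0.0189)
```

Cast onto the tool's x plane, the finger tips sit about 27 mm higher than the reported TCP in every frame. That explains the fingers closing just above the sink. I reopen and go down in small guarded steps.

Call:
arm_command:
  increments:
    - {"translation": [0,0,0],"rot": [0,0,0],"fingers": 0.065}
    - {"translation": [0,0,0],"rot": [0,0,0],"fingers": 0.065}
    - {"translation": [0,0,0.012],"rot": [0,0,0],"fingers": 0.065}
    - {"translation": [0,0,0.012],"rot": [0,0,0],"fingers": 0.065}
    - {"translation": [0,0,0.006],"rot": [0,0,0],"fingers": 0.065}
    - {"translation": [0,0,0.003],"rot": [0,0,0],"fingers": 0.065}
    - {"translation": [0,0,0.003],"rot": [0,0,0],"fingers": 0.065}
    - {"translation": [0,0,0.002],"rot": [0,0,0],"fingers": 0.065}

```text
time: 5.52
tool_pos: [0.5634, 0.1896, 0.0109]
orientation: [[-0.987, 0.163, 0.0], [0.163, 0.987, -0.0], [-0.0, 0.0, -1.0]]
force: [0.1, -0.7, -0.9]
width: 0.0648
```

Call:
arm_command:
  increments:
    - {"translation": [0,0,0.003],"rot": [0,0,0],"fingers": 0.065}
    - {"translation": [0,0,0.002],"rot": [0,0,0],"fingers": 0.065}

```text
time: 5.78
tool_pos: [0.5633, 0.1896, 0.0058]
orientation: [[-0.987, 0.163, 0.0], [0.163, 0.987, -0.0], [-0.0, -0.0, -1.0]]
force: [-0.3, -0.4, 0.1]
width: 0.065
```

Run:
```python
from h import *
b=snap("scene","pics/scene4.png");s=sense()
print(s["tool_pos"],s["width"],s["force"],s["moment"])
im=cv2.resize(b["color"][130:240,310:420],(600,600))[:,:,::-1]
cv2.imwrite("pics/v5.png",np.clip(im.astype(float)*1.5+15,0,255).astype(np.uint8))
```

```text
[0.56306819 0.18951687 0.00559906] 0.06526555149543257 [-0.70692134 -0.04983391  0.24584794] [ 0.01501545 -0.08778662  0.01305261]
```

View pics/v5.png

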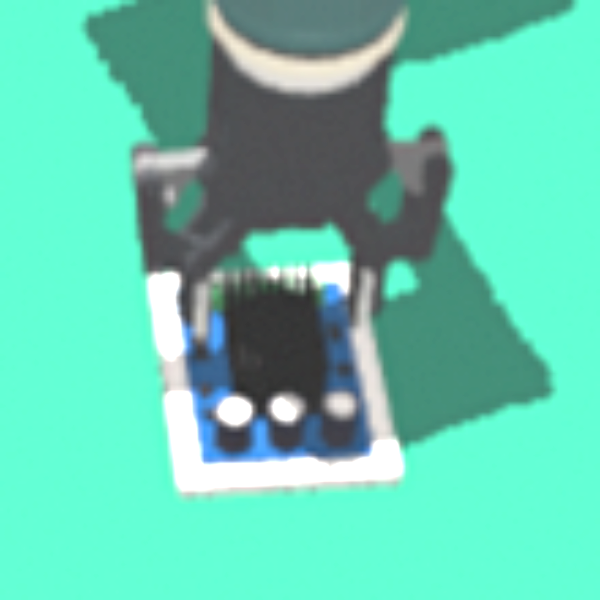

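The fingers straddle the sink, with tips still near the level of its upper part. I keep going down, guarded.

Call:
arm_command:
  increments:
    - {"translation": [0,0,0.003],"rot": [0,0,0],"fingers": 0.065}
    - {"translation": [0,0,0.002],"rot": [0,0,0],"fingers": 0.065}

```text
time: 6.08
tool_pos: [0.5632, 0.1895, 0.0007]
orientation: [[-0.987, 0.163, -0.0], [0.163, 0.987, -0.0], [0.0, -0.0, -1.0]]
force: [-0.9, 0.6, -0.2]
width: 0.0651
```

Call:
arm_command:
  increments:
    - {"translation": [0,0,0.003],"rot": [0,0,0],"fingers": 0.065}
    - {"translation": [0,0,0.002],"rot": [0,0,0],"fingers": 0.065}

```text
time: 6.32
tool_pos: [0.5631, 0.1895, -0.0043]
orientation: [[-0.987, 0.163, -0.0], [0.163, 0.987, -0.0], [0.0, -0.0, -1.0]]
force: [0.0, -0.4, -0.1]
width: 0.0652
```

Call:
arm_command:
  increments:
    - {"translation": [0,0,0],"rot": [0,0,0],"fingers": 0.03}
    - {"translation": [0,0,0],"rot": [0,0,0],"fingers": 0.03}
    - {"translation": [0,0,0],"rot": [0,0,0],"fingers": 0.03}
    - {"translation": [0,0,0],"rot": [0,0,0],"fingers": 0.03}

```text
time: 6.82
tool_pos: [0.5634, 0.1895, -0.0038]
orientation: [[-0.987, 0.163, 0.0], [0.163, 0.987, -0.0], [-0.0, -0.0, -1.0]]
force: [0.5, -0.7, 2.8]
width: 0.0389
```

The width stalls at 39 mm, so the board is gripped. The reported TCP z is about 25 mm too low, and I'll treat z by feel. Now I lift and turn to the fixture's yaw.

Call:
arm_command:
  increments:
    - {"translation": [0,0,-0.015],"rot": [0,0,0],"fingers": 0.03}
    - {"translation": [0,0,-0.02],"rot": [0,0,0],"fingers": 0.03}
    - {"translation": [0,0,-0.02],"rot": [0,0,-6.5],"fingers": 0.03}
    - {"translation": [0,0,-0.02],"rot": [0,0,-6.5],"fingers": 0.03}
    - {"translation": [0,0,0],"rot": [0,0,-6.5],"fingers": 0.03}
    - {"translation": [0,0,0],"rot": [0,0,-6.6],"fingers": 0.03}
    - {"translation": [0,0,0],"rot": [0,0,0],"fingers": 0.03}
    - {"translation": [0,0,0],"rot": [0,0,0],"fingers": 0.03}

```text
time: 7.82
tool_pos: [0.5629, 0.1896, 0.0709]
orientation: [[-0.958, -0.285, -0.0], [-0.285, 0.958, -0.0], [0.0, 0.0, -1.0]]
force: [-1.1, 0.9, -3.9]
width: 0.0386
```

Force z is -3.9 N, so the board is held. I carry it over.

Call:
arm_command:
  increments:
    - {"translation": [0.0161,-0.04,0],"rot": [0,0,0],"fingers": 0.03}
    - {"translation": [0.0161,-0.0402,0],"rot": [0,0,0],"fingers": 0.03}
    - {"translation": [0.0161,-0.0402,0],"rot": [0,0,0],"fingers": 0.03}
    - {"translation": [0.0161,-0.0402,0],"rot": [0,0,0],"fingers": 0.03}
    - {"translation": [0.0161,-0.0402,0],"rot": [0,0,0],"fingers": 0.03}
    - {"translation": [0.0161,-0.0402,0],"rot": [0,0,0],"fingers": 0.03}
    - {"translation": [0.0161,-0.0402,0],"rot": [0,0,0],"fingers": 0.03}
    - {"translation": [0.0161,-0.0402,0],"rot": [0,0,0],"fingers": 0.03}
    - {"translation": [0.0161,-0.0402,0],"rot": [0,0,0],"fingers": 0.03}
    - {"translation": [0.0161,-0.0402,0],"rot": [0,0,0],"fingers": 0.03}

```text
time: 9.07
tool_pos: [0.5242, -0.2429, 0.071]
orientation: [[-0.958, -0.285, 0.0], [-0.285, 0.958, 0.0], [-0.0, 0.0, -1.0]]
force: [-0.0, 0.2, -4.9]
width: 0.0386
```

Call:
arm_command:
  increments:
    - {"translation": [0,0,0.02],"rot": [0,0,0],"fingers": 0.03}
    - {"translation": [0,0,0.015],"rot": [0,0,0],"fingers": 0.03}
    - {"translation": [0,0,0],"rot": [0,0,0],"fingers": 0.03}
    - {"translation": [0,0,0],"rot": [0,0,0],"fingers": 0.03}

```text
time: 9.57
tool_pos: [0.5247, -0.2409, 0.0361]
orientation: [[-0.958, -0.288, -0.0], [-0.288, 0.958, 0.0], [0.0, 0.0, -1.0]]
force: [-0.1, -0.8, -3.9]
width: 0.0389
```

Run:
```python
from h import *
b=snap("scene","pics/scene5.png");a=snap("top","pics/top5.png");s=sense()
print(s["tool_pos"],tofix(s["tool_pos"]),s["width"],s["force"],s["moment"])
cv2.imwrite("pics/v6.png",np.hstack([cv2.resize(a["color"][170:310,390:502],(400,500)),cv2.resize(b["color"][150:275,125:250],(500,500))[:,:400]])[:,:,::-1])
```

```text
[ 0.52511733 -0.2413445   0.03657717] [ 0.00578895 -0.01034431] 0.038691679390302526 [ 0.03506864  0.06448869 -5.20031997] [ 0.02776665  0.00980752 -0.0055934 ]
```

View pics/v6.png

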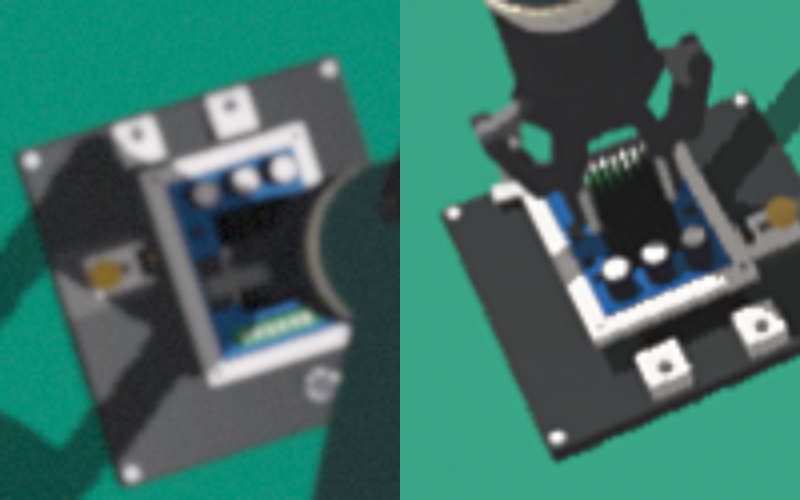

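The board hovers level over the seat, clear of the stops and button. Plate corners in the top crop are at (143,180), (302,125) and (213,383).

Run:
```python
from h import *
f=load("pics/top5.npy"); s=400/112
P=[tofix(cast(f,390+x/s,170+y/s,.0485))*1000 for x,y in((143,178),(302,123),(213,384))]
for p in P: print(p.round(1))
d=P[1]-P[0]; e=P[0]-P[2]
print("front edge len",np.hypot(*d),"yaw",np.degrees(np.arctan2(d[0],-d[1])),"left len",np.hypot(*e),"yaw",-np.degrees(np.arctan2(-e[1],e[0])))
print("centre from diag",(P[1]+P[2])/2)
```

```text
[67.2 41.4]
[ 70.  -59.5]
[-59.3  40.5]
front edge len 100.8921783577522 yaw 1.6084708085090642 left len 126.43234079663458 yaw 0.41572102263210725
centre from diag [ 5.35510643 -9.50152159]
```

Call:
arm_command:
  increments:
    - {"translation": [0,0,0.012],"rot": [0,0,0],"fingers": 0.03}
    - {"translation": [0,0,0.01],"rot": [0,0,0],"fingers": 0.03}
    - {"translation": [0,0,0.003],"rot": [0,0,0],"fingers": 0.03}
    - {"translation": [0,0,0],"rot": [0,0,0],"fingers": 0.03}

```text
time: 10.18
tool_pos: [0.5241, -0.2414, 0.0104]
orientation: [[-0.958, -0.287, -0.001], [-0.287, 0.958, 0.0], [0.001, 0.001, -1.0]]
force: [0.8, 0.5, -4.5]
width: 0.0385
```

Call:
arm_command:
  increments:
    - {"translation": [0,0,0.0015],"rot": [0,0,0],"fingers": 0.03}
    - {"translation": [0,0,0],"rot": [0,0,0],"fingers": 0.03}

```text
time: 10.42
tool_pos: [0.5246, -0.2417, 0.0096]
orientation: [[-0.958, -0.287, 0.0], [-0.287, 0.958, -0.0], [-0.0, -0.0, -1.0]]
force: [0.6, 0.5, -4.3]
width: 0.0388
```

Call:
arm_command:
  increments:
    - {"translation": [0,0,0.001],"rot": [0,0,0],"fingers": 0.03}
    - {"translation": [0,0,0],"rot": [0,0,0],"fingers": 0.03}

```text
time: 10.68
tool_pos: [0.5245, -0.2416, 0.0085]
orientation: [[-0.958, -0.287, 0.0], [-0.287, 0.958, -0.0], [0.0, -0.0, -1.0]]
force: [0.1, -0.4, -4.5]
width: 0.0388
```

Call:
arm_command:
  increments:
    - {"translation": [0,0,0.0007],"rot": [0,0,0],"fingers": 0.03}
    - {"translation": [0,0,0],"rot": [0,0,0],"fingers": 0.03}

```text
time: 10.92
tool_pos: [0.5245, -0.2416, 0.0082]
orientation: [[-0.958, -0.287, 0.0], [-0.287, 0.958, -0.0], [-0.0, -0.0, -1.0]]
force: [-1.6, 0.5, 1.9]
width: 0.0392
```

Call:
arm_command:
  increments:
    - {"translation": [0,0,0.0007],"rot": [0,0,0],"fingers": 0.03}
    - {"translation": [0,0,0],"rot": [0,0,0],"fingers": 0.03}

```text
time: 11.18
tool_pos: [0.5245, -0.2416, 0.0081]
orientation: [[-0.958, -0.287, 0.0], [-0.287, 0.958, -0.0], [-0.0, -0.0, -1.0]]
force: [-3.3, 1.5, 8.8]
width: 0.0389
```

Call:
arm_command:
  increments:
    - {"translation": [0,0,0.0007],"rot": [0,0,0],"fingers": 0.03}
    - {"translation": [0,0,0],"rot": [0,0,0],"fingers": 0.03}

```text
time: 11.42
tool_pos: [0.5246, -0.2416, 0.0081]
orientation: [[-0.958, -0.287, 0.001], [-0.287, 0.958, -0.001], [-0.0, -0.001, -1.0]]
force: [-4.8, 3.2, 15.6]
width: 0.0389
```

The plate is seated flat at the predicted height. I ease off to a light touch and slide +x (tool -x) under the lips.

Call:
arm_command:
  increments:
    - {"translation": [0,0,-0.0014],"rot": [0,0,0],"fingers": 0.03}
    - {"translation": [-0.003,0,0],"rot": [0,0,0],"fingers": 0.03}
    - {"translation": [-0.003,0,0],"rot": [0,0,0],"fingers": 0.03}
    - {"translation": [-0.003,0,0],"rot": [0,0,0],"fingers": 0.03}
    - {"translation": [-0.002,0,0],"rot": [0,0,0],"fingers": 0.03}
    - {"translation": [0,0,0],"rot": [0,0,0],"fingers": 0.03}

```text
time: 12.18
tool_pos: [0.5336, -0.2389, 0.0081]
orientation: [[-0.958, -0.288, -0.002], [-0.288, 0.958, -0.001], [0.002, 0.0, -1.0]]
force: [-7.2, -1.5, 8.4]
width: 0.0391
```

Call:
arm_command:
  increments:
    - {"translation": [-0.001,0,0],"rot": [0,0,0],"fingers": 0.03}
    - {"translation": [0,0,0],"rot": [0,0,0],"fingers": 0.03}

```text
time: 12.42
tool_pos: [0.5344, -0.2387, 0.0081]
orientation: [[-0.958, -0.288, -0.003], [-0.288, 0.958, -0.001], [0.003, 0.0, -1.0]]
force: [-8.0, -2.4, 8.1]
width: 0.0385
```

Call:
arm_command:
  increments:
    - {"translation": [-0.001,0,0],"rot": [0,0,0],"fingers": 0.03}
    - {"translation": [0,0,0],"rot": [0,0,0],"fingers": 0.03}

```text
time: 12.68
tool_pos: [0.5353, -0.2384, 0.0081]
orientation: [[-0.958, -0.288, -0.003], [-0.288, 0.958, -0.001], [0.003, 0.0, -1.0]]
force: [-8.4, -1.5, 7.1]
width: 0.0387
```

Call:
arm_command:
  increments:
    - {"translation": [-0.001,0,0],"rot": [0,0,0],"fingers": 0.03}
    - {"translation": [0,0,0],"rot": [0,0,0],"fingers": 0.03}

```text
time: 12.92
tool_pos: [0.5363, -0.2381, 0.0081]
orientation: [[-0.958, -0.288, -0.003], [-0.288, 0.958, -0.001], [0.003, 0.0, -1.0]]
force: [-8.5, -2.1, 8.5]
width: 0.0382
```

```bash
cat > st.py <<'E'
from h import *
s=sense(); F=FR.T@s["force"][:2]
print("t",s["time"],"fix",(tofix(s["tool_pos"])*1000).round(2),"z",s["tool_pos"][2].round(4),"F",F.round(1),s["force"][2].round(1),"M",s["moment"].round(3),"w",s["width"].round(4), "yaw",np.degrees(np.arctan2(-s["orientation"][0][1],s["orientation"][1][1])).round(2))
E
python3 st.py
```

```text
Traceback (most recent call last):
  File "st.py", line 3, in <module>
    print("t",s["time"],"fix",(tofix(s["tool_pos"])*1000).round(2),"z",s["tool_pos"][2].round(4),"F",F.round(1),s["force"][2].round(1),"M",s["moment"].round(3),"w",s["width"].round(4), "yaw",np.degrees(np.arctan2(-s["orientation"][0][1],s["orientation"][1][1])).round(2))
                                                                                                                                                                    ^^^^^^^^^^^^^^^^
AttributeError: 'float' object has no attribute 'round'
```

Call:
arm_command:
  increments:
    - {"translation": [0,0,-0.0009],"rot": [0,0,0],"fingers": 0.03}
    - {"translation": [-0.0005,0,0],"rot": [0,0,0],"fingers": 0.03}
    - {"translation": [0,0,0],"rot": [0,0,0],"fingers": 0.03}

```text
time: 13.3
tool_pos: [0.5376, -0.2376, 0.0083]
orientation: [[-0.958, -0.287, -0.001], [-0.287, 0.958, -0.0], [0.001, 0.0, -1.0]]
force: [-4.4, -2.8, -1.2]
width: 0.0385
```

```bash
sed -i 's/s\["width"\].round(4)/round(s["width"],4)/' st.py; python3 st.py
```

```text
t 13.3 fix [ 18.87 -10.33] z 0.0083 F [-5.  -1.4] -1.2 M [-0.558  0.709 -0.167] w 0.0385 yaw 16.71
```

Call:
arm_command:
  increments:
    - {"translation": [-0.001,0,0],"rot": [0,0,0],"fingers": 0.03}
    - {"translation": [0,0,0],"rot": [0,0,0],"fingers": 0.03}

```text
time: 13.55
tool_pos: [0.5376, -0.2376, 0.0083]
orientation: [[-0.958, -0.288, -0.003], [-0.288, 0.958, -0.0], [0.003, 0.0, -1.0]]
force: [-7.3, -4.9, 1.4]
width: 0.039
```

```bash
python3 st.py
```

```text
t 13.55 fix [ 18.85 -10.32] z 0.0083 F [-8.4 -2.6] 1.4 M [-0.823  1.174 -0.137] w 0.039 yaw 16.73
```

Call:
arm_command:
  increments:
    - {"translation": [-0.001,0,0],"rot": [0,0,0],"fingers": 0.03}
    - {"translation": [0,0,0],"rot": [0,0,0],"fingers": 0.03}

```text
time: 13.8
tool_pos: [0.5376, -0.2375, 0.0084]
orientation: [[-0.958, -0.288, -0.005], [-0.288, 0.958, -0.001], [0.005, 0.001, -1.0]]
force: [-10.8, -6.2, 2.7]
width: 0.0387
```

```bash
python3 st.py
```

```text
t 13.8 fix [ 18.87 -10.31] z 0.0084 F [-12.1  -2.8] 2.7 M [-1.184  1.536 -0.203] w 0.0387 yaw 16.74
```

The plate has contacted the rear stops at about 12 N. The yaw moment suggests the right stop bears first, so I turn slightly clockwise and watch Mz.

Call:
arm_command:
  increments:
    - {"translation": [0,0,0],"rot": [0,0,0.5],"fingers": 0.03}
    - {"translation": [0,0,0],"rot": [0,0,0],"fingers": 0.03}

```text
time: 14.05
tool_pos: [0.5374, -0.2373, 0.0083]
orientation: [[-0.96, -0.281, -0.005], [-0.281, 0.96, -0.001], [0.005, 0.001, -1.0]]
force: [-10.9, -5.2, 3.6]
width: 0.0386
```

```bash
python3 st.py
```

```text
t 14.05 fix [ 18.71 -10.01] z 0.0083 F [-11.9  -1.9] 3.6 M [-0.997  1.666  0.458] w 0.0386 yaw 16.33
```

Call:
arm_command:
  increments:
    - {"translation": [0,0,0],"rot": [0,0,0.5],"fingers": 0.03}
    - {"translation": [0,0,0],"rot": [0,0,0],"fingers": 0.03}

```text
time: 14.3
tool_pos: [0.537, -0.2371, 0.0083]
orientation: [[-0.962, -0.273, -0.006], [-0.273, 0.962, -0.0], [0.006, 0.001, -1.0]]
force: [-11.6, -4.0, 5.0]
width: 0.0387
```

```bash
python3 st.py
```

```text
t 14.3 fix [18.44 -9.66] z 0.0083 F [-12.3  -0.5] 5.0 M [-0.959  1.632  0.647] w 0.0387 yaw 15.87
```

Call:
arm_command:
  increments:
    - {"translation": [0,0,0],"rot": [0,0,0.5],"fingers": 0.03}
    - {"translation": [0,0,0],"rot": [0,0,0],"fingers": 0.03}

```text
time: 14.55
tool_pos: [0.5366, -0.2367, 0.0083]
orientation: [[-0.964, -0.266, -0.007], [-0.266, 0.964, 0.0], [0.006, 0.002, -1.0]]
force: [-11.9, -3.4, 5.0]
width: 0.0385
```

```bash
python3 st.py
```

```text
t 14.55 fix [18.11 -9.18] z 0.0083 F [-12.4   0.2] 5.0 M [-0.863  1.688  0.918] w 0.0385 yaw 15.4
```

Mz swings from -0.2 to +0.5 between yaw 16.73° and 16.33°, so square is about 16.6°. I turn back, ease the x pressure and slide +y to feel for the side stop.

Call:
arm_command:
  increments:
    - {"translation": [0.0013,0,0],"rot": [0,0,-1.35],"fingers": 0.03}
    - {"translation": [0,0.0025,0],"rot": [0,0,0],"fingers": 0.03}
    - {"translation": [0,0.0025,0],"rot": [0,0,0],"fingers": 0.03}
    - {"translation": [0,0,0],"rot": [0,0,0],"fingers": 0.03}

```text
time: 15.05
tool_pos: [0.5368, -0.2343, 0.0085]
orientation: [[-0.958, -0.286, -0.001], [-0.286, 0.958, -0.003], [0.002, -0.002, -1.0]]
force: [-7.4, -8.9, -1.7]
width: 0.0386
```

```bash
python3 st.py
```

```text
t 15.05 fix [18.96 -6.95] z 0.0085 F [-9.6 -6.5] -1.7 M [-1.594  1.12  -0.005] w 0.0386 yaw 16.61
```

Call:
arm_command:
  increments:
    - {"translation": [0,0.0015,0],"rot": [0,0,0],"fingers": 0.03}
    - {"translation": [0,0.0015,0],"rot": [0,0,0],"fingers": 0.03}
    - {"translation": [0,0,0],"rot": [0,0,0],"fingers": 0.03}

```text
time: 15.42
tool_pos: [0.5361, -0.2319, 0.0086]
orientation: [[-0.958, -0.286, -0.001], [-0.286, 0.958, -0.003], [0.002, -0.003, -1.0]]
force: [-6.9, -10.7, -1.1]
width: 0.039
```

```bash
python3 st.py
```

```text
t 15.425 fix [19.   -4.41] z 0.0086 F [-9.6 -8.2] -1.1 M [-1.849  1.272 -0.132] w 0.039 yaw 16.61
```

Call:
arm_command:
  increments:
    - {"translation": [0,0.001,0],"rot": [0,0,0],"fingers": 0.03}
    - {"translation": [0,0,0],"rot": [0,0,0],"fingers": 0.03}

```text
time: 15.68
tool_pos: [0.5358, -0.2311, 0.0086]
orientation: [[-0.958, -0.286, -0.001], [-0.286, 0.958, -0.004], [0.002, -0.003, -1.0]]
force: [-6.7, -11.2, -1.6]
width: 0.0387
```

```bash
python3 st.py
```

```text
t 15.675 fix [19.   -3.57] z 0.0086 F [-9.6 -8.8] -1.6 M [-1.913  1.234 -0.166] w 0.0387 yaw 16.61
```

Call:
arm_command:
  increments:
    - {"translation": [0,0.001,0],"rot": [0,0,0],"fingers": 0.03}
    - {"translation": [0,0,0],"rot": [0,0,0],"fingers": 0.03}

```text
time: 15.92
tool_pos: [0.5358, -0.2308, 0.0087]
orientation: [[-0.958, -0.286, -0.001], [-0.286, 0.958, -0.005], [0.002, -0.004, -1.0]]
force: [-7.6, -12.5, -2.2]
width: 0.0383
```

```bash
python3 st.py
```

```text
t 15.925 fix [19.03 -3.27] z 0.0087 F [-10.9  -9.8] -2.2 M [-2.278  1.189 -0.17 ] w 0.0383 yaw 16.62
```

Call:
arm_command:
  increments:
    - {"translation": [0.0006,0.001,0],"rot": [0,0,0],"fingers": 0.03}
    - {"translation": [0,0,0],"rot": [0,0,0],"fingers": 0.03}

```text
time: 16.18
tool_pos: [0.5358, -0.2307, 0.0088]
orientation: [[-0.958, -0.286, 0.001], [-0.286, 0.958, -0.006], [0.001, -0.006, -1.0]]
force: [-6.3, -13.6, -3.1]
width: 0.0384
```

```bash
python3 st.py
```

```text
t 16.175 fix [19.1  -3.23] z 0.0088 F [ -9.9 -11.2] -3.1 M [-2.642  1.034 -0.11 ] w 0.0384 yaw 16.63
```

Call:
arm_command:
  increments:
    - {"translation": [0,0.001,0],"rot": [0,0,0],"fingers": 0.03}
    - {"translation": [0,0,0],"rot": [0,0,0],"fingers": 0.03}

```text
time: 16.42
tool_pos: [0.5358, -0.2307, 0.0089]
orientation: [[-0.958, -0.287, 0.002], [-0.287, 0.958, -0.007], [0.001, -0.007, -1.0]]
force: [-6.0, -16.8, -5.1]
width: 0.0386
```

```bash
python3 st.py
python3 - <<'E'
from h import *
b=snap("scene","pics/scene6.png");a=snap("top","pics/top6.png")
cv2.imwrite("pics/v7.png",np.hstack([cv2.resize(a["color"][185:285,395:475],(400,500),interpolation=2),cv2.resize(b["color"][180:260,160:245],(425,400),interpolation=2)[:,:400] if 0 else cv2.resize(b["color"][165:265,165:245],(400,500),interpolation=2)])[:,:,::-1])
E
```

```text
t 16.425 fix [19.12 -3.19] z 0.0089 F [-10.6 -14.3] -5.1 M [-3.202  1.005 -0.085] w 0.0386 yaw 16.66
```

View pics/v7.png

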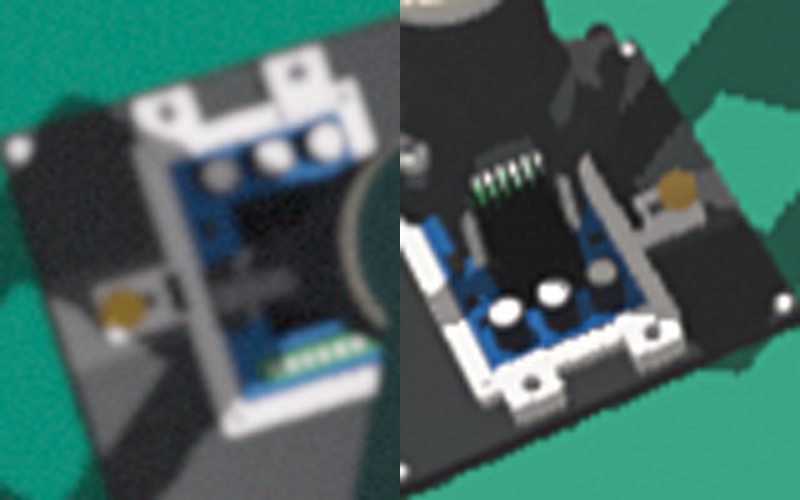

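In v7 the plate's front margin is under both lips, at top-crop (165,110) and (297,75). Its left edge abuts the side stop block at (172,290), and y is rigid at 14 N. I press x a little more and flatten with a slight down push.

Call:
arm_command:
  increments:
    - {"translation": [-0.0015,0,0.0012],"rot": [0,0,0],"fingers": 0.03}
    - {"translation": [0,0,0],"rot": [0,0,0],"fingers": 0.03}

```text
time: 16.77
tool_pos: [0.5357, -0.2307, 0.0085]
orientation: [[-0.958, -0.287, -0.001], [-0.287, 0.958, -0.008], [0.003, -0.007, -1.0]]
force: [-13.6, -19.0, 8.0]
width: 0.0389
```

```bash
python3 st.py
```

```text
t 16.775 fix [18.96 -3.23] z 0.0085 F [-18.4 -14.3] 8.0 M [-3.33   2.025 -0.127] w 0.0389 yaw 16.69
```

Call:
arm_command:
  increments:
    - {"translation": [0.002,-0.0025,0],"rot": [0,0,0],"fingers": 0.03}
    - {"translation": [0,0,0],"rot": [0,0,0],"fingers": 0.03}

```text
time: 17.02
tool_pos: [0.5357, -0.2308, 0.0082]
orientation: [[-0.958, -0.286, 0.001], [-0.286, 0.958, -0.003], [0.0, -0.004, -1.0]]
force: [-5.2, -8.3, 4.9]
width: 0.0388
```

```bash
python3 st.py
```

```text
t 17.025 fix [18.94 -3.33] z 0.0082 F [-7.4 -6.5] 4.9 M [-1.192  0.96   0.093] w 0.0388 yaw 16.59
```

Call:
arm_command:
  increments:
    - {"translation": [0.0014,-0.0014,-0.0003],"rot": [0,0,0],"fingers": 0.03}
    - {"translation": [0,0,0],"rot": [0,0,0],"fingers": 0.03}

```text
time: 17.27
tool_pos: [0.5356, -0.2309, 0.0082]
orientation: [[-0.959, -0.285, 0.002], [-0.285, 0.959, -0.001], [-0.002, -0.002, -1.0]]
force: [0.8, -3.1, 1.9]
width: 0.0386
```

```bash
python3 st.py
```

```text
t 17.275 fix [18.84 -3.39] z 0.0082 F [-0.1 -3.2] 1.9 M [-0.406  0.127  0.026] w 0.0386 yaw 16.54
```

Call:
arm_command:
  increments:
    - {"translation": [0,0,0],"rot": [0,0,0],"fingers": 0.042}
    - {"translation": [0,0,0],"rot": [0,0,0],"fingers": 0.06}
    - {"translation": [0,0,0],"rot": [0,0,0],"fingers": 0.06}
    - {"translation": [0,0,0],"rot": [0,0,0],"fingers": 0.06}

```text
time: 17.77
tool_pos: [0.5341, -0.2298, 0.0076]
orientation: [[-0.959, -0.285, -0.0], [-0.285, 0.959, 0.0], [0.0, 0.0, -1.0]]
force: [0.4, 0.9, -0.4]
width: 0.0599
```

```bash
python3 st.py
python3 - <<'E'
from h import *
snap("top","pics/top7.png"); snap("scene","pics/scene7.png")
E
```

```text
t 17.775 fix [17.75 -1.88] z 0.0076 F [0.6 0.7] -0.4 M [ 0.003 -0.017 -0.051] w 0.0599 yaw 16.55
```

On opening, the tool moved back 1.1 mm in x, so the last hold may have pulled the board slightly. I regrip, press again in x and y, and release with a small forward residual.

Call:
arm_command:
  increments:
    - {"translation": [0,0,0],"rot": [0,0,0],"fingers": 0.03}
    - {"translation": [0,0,0],"rot": [0,0,0],"fingers": 0.03}
    - {"translation": [0,0,0],"rot": [0,0,0],"fingers": 0.03}
    - {"translation": [-0.003,0.001,0],"rot": [0,0,0],"fingers": 0.03}
    - {"translation": [-0.0025,0.0013,0],"rot": [0,0,-0.1],"fingers": 0.03}
    - {"translation": [0,0,0],"rot": [0,0,0],"fingers": 0.03}

```text
time: 18.62
tool_pos: [0.5347, -0.2311, 0.0084]
orientation: [[-0.958, -0.288, -0.007], [-0.288, 0.958, -0.006], [0.008, -0.004, -1.0]]
force: [-17.9, -22.0, 11.8]
width: 0.039
```

```bash
python3 st.py
```

```text
t 18.625 fix [17.91 -3.24] z 0.0084 F [-23.4 -15.9] 11.8 M [-3.398  2.855 -0.503] w 0.039 yaw 16.75
```

Call:
arm_command:
  increments:
    - {"translation": [0.0028,-0.0018,0.0003],"rot": [0,0,0],"fingers": 0.03}
    - {"translation": [0,0,0],"rot": [0,0,0],"fingers": 0.03}

```text
time: 18.88
tool_pos: [0.5347, -0.2311, 0.0082]
orientation: [[-0.958, -0.287, -0.003], [-0.287, 0.958, -0.003], [0.003, -0.002, -1.0]]
force: [-9.7, -10.4, 11.1]
width: 0.0385
```

```bash
python3 st.py
```

```text
t 18.875 fix [17.91 -3.3 ] z 0.0082 F [-12.3  -7.2] 11.1 M [-1.61   1.59  -0.238] w 0.0385 yaw 16.65
```

The tool contact moved with the regrip (17.9 vs 18.9), so the board itself stayed on the stops under 23 N. To rule out a yaw bias held by the grip, I release and finish with ungripped pushes, which let the plate square itself.

Call:
arm_command:
  increments:
    - {"translation": [0.0022,-0.001,-0.0008],"rot": [0,0,0],"fingers": 0.03}
    - {"translation": [0,0,0],"rot": [0,0,0],"fingers": 0.03}
    - {"translation": [0,0,0],"rot": [0,0,0],"fingers": 0.042}
    - {"translation": [0,0,0],"rot": [0,0,0],"fingers": 0.06}
    - {"translation": [0,0,0],"rot": [0,0,0],"fingers": 0.06}

```text
time: 19.5
tool_pos: [0.5348, -0.2298, 0.008]
orientation: [[-0.958, -0.287, -0.0], [-0.287, 0.958, 0.001], [0.0, 0.001, -1.0]]
force: [-0.6, 0.5, 0.1]
width: 0.0598
```

```bash
python3 st.py
```

```text
t 19.5 fix [18.4  -2.03] z 0.008 F [-0.4  0.7] 0.1 M [ 0.002 -0.026 -0.051] w 0.0598 yaw 16.66
```

Call:
arm_command:
  increments:
    - {"translation": [0,0,-0.02],"rot": [0,0,0],"fingers": 0.06}
    - {"translation": [0,0,-0.025],"rot": [0,0,0],"fingers": 0.06}
    - {"translation": [0.03,0.004,-0.01],"rot": [0,0,0],"fingers": 0.0}
    - {"translation": [0.04,0,0],"rot": [0,0,0],"fingers": 0.0}
    - {"translation": [0,0,0],"rot": [0,0,0],"fingers": 0.0}
    - {"translation": [0,0,0],"rot": [0,0,0],"fingers": 0.0}

```text
time: 20.25
tool_pos: [0.4673, -0.2467, 0.0634]
orientation: [[-0.958, -0.286, 0.001], [-0.286, 0.958, -0.0], [-0.001, -0.0, -1.0]]
force: [0.7, -0.5, 0.6]
width: -0.0004
```

```bash
python3 st.py
```

```text
t 20.25 fix [-51.1    1.09] z 0.0634 F [ 0.5 -0.7] 0.6 M [-0.014 -0.037 -0.001] w -0.0004 yaw 16.61
```

Call:
arm_command:
  increments:
    - {"translation": [0,0,0.02],"rot": [0,0,0],"fingers": 0.0}
    - {"translation": [0,0,0.02],"rot": [0,0,0],"fingers": 0.0}
    - {"translation": [0,0,0.011],"rot": [0,0,0],"fingers": 0.0}
    - {"translation": [0,0,0.005],"rot": [0,0,0],"fingers": 0.0}
    - {"translation": [0,0,0.003],"rot": [0,0,0],"fingers": 0.0}
    - {"translation": [0,0,0],"rot": [0,0,0],"fingers": 0.0}

```text
time: 21.0
tool_pos: [0.467, -0.2468, 0.0044]
orientation: [[-0.958, -0.286, 0.0], [-0.286, 0.958, -0.0], [-0.0, -0.0, -1.0]]
force: [0.4, -0.2, -0.9]
width: 0.0001
```

Call:
arm_command:
  increments:
    - {"translation": [-0.003,0,0],"rot": [0,0,0],"fingers": 0.0}
    - {"translation": [-0.003,0,0],"rot": [0,0,0],"fingers": 0.0}
    - {"translation": [-0.002,0,0],"rot": [0,0,0],"fingers": 0.0}
    - {"translation": [0,0,0],"rot": [0,0,0],"fingers": 0.0}

```text
time: 21.5
tool_pos: [0.4747, -0.2444, 0.0043]
orientation: [[-0.958, -0.287, 0.0], [-0.287, 0.958, -0.0], [-0.0, -0.0, -1.0]]
force: [0.0, -1.2, 0.0]
width: -0.0001
```

Call:
arm_command:
  increments:
    - {"translation": [-0.0015,0,0],"rot": [0,0,0],"fingers": 0.0}
    - {"translation": [-0.0015,0,0],"rot": [0,0,0],"fingers": 0.0}
    - {"translation": [0,0,0],"rot": [0,0,0],"fingers": 0.0}

```text
time: 21.88
tool_pos: [0.4774, -0.2435, 0.0042]
orientation: [[-0.958, -0.287, 0.0], [-0.287, 0.958, -0.0], [-0.0, -0.0, -1.0]]
force: [0.2, 0.3, -0.5]
width: 0.0003
```

```bash
python3 st.py
```

```text
t 21.875 fix [-40.54   1.26] z 0.0042 F [0.3 0.2] -0.5 M [ 0.024 -0.047  0.056] w 0.0003 yaw 16.65
```

Call:
arm_command:
  increments:
    - {"translation": [0.001,0,0.002],"rot": [0,0,0],"fingers": 0.0}
    - {"translation": [-0.002,0,0],"rot": [0,0,0],"fingers": 0.0}
    - {"translation": [-0.0015,0,0],"rot": [0,0,0],"fingers": 0.0}
    - {"translation": [0,0,0],"rot": [0,0,0],"fingers": 0.0}

```text
time: 22.38
tool_pos: [0.4799, -0.2429, 0.0023]
orientation: [[-0.958, -0.287, 0.0], [-0.287, 0.958, -0.0], [-0.0, -0.0, -1.0]]
force: [-0.9, -0.0, 0.5]
width: -0.0003
```

```bash
python3 st.py
```

```text
t 22.375 fix [-37.98   1.21] z 0.0023 F [-0.9  0.2] 0.5 M [ 0.057 -0.048 -0.018] w -0.0003 yaw 16.65
```

Call:
arm_command:
  increments:
    - {"translation": [-0.0015,0,0],"rot": [0,0,0],"fingers": 0.0}
    - {"translation": [0,0,0],"rot": [0,0,0],"fingers": 0.0}

```text
time: 22.62
tool_pos: [0.4811, -0.2424, 0.0022]
orientation: [[-0.958, -0.287, -0.0], [-0.287, 0.958, -0.0], [0.0, -0.0, -1.0]]
force: [-0.3, 0.3, -0.4]
width: 0.0001
```

```bash
python3 st.py
```

```text
t 22.625 fix [-36.66   1.34] z 0.0022 F [-0.2  0.3] -0.4 M [0.038 0.021 0.032] w 0.0001 yaw 16.65
```

Call:
arm_command:
  increments:
    - {"translation": [0.012,0,0],"rot": [0,0,0],"fingers": 0.0}
    - {"translation": [0,0,0.003],"rot": [0,0,0],"fingers": 0.0}
    - {"translation": [0,0,0.002],"rot": [0,0,0],"fingers": 0.0}
    - {"translation": [0,0,0],"rot": [0,0,0],"fingers": 0.0}

```text
time: 23.12
tool_pos: [0.4696, -0.2458, -0.003]
orientation: [[-0.958, -0.286, -0.0], [-0.286, 0.958, 0.0], [0.0, 0.0, -1.0]]
force: [0.7, -0.0, 0.1]
width: 0.0002
```

Call:
arm_command:
  increments:
    - {"translation": [-0.004,0,0],"rot": [0,0,0],"fingers": 0.0}
    - {"translation": [-0.003,0,0],"rot": [0,0,0],"fingers": 0.0}
    - {"translation": [-0.002,0,0],"rot": [0,0,0],"fingers": 0.0}
    - {"translation": [0,0,0],"rot": [0,0,0],"fingers": 0.0}

```text
time: 23.62
tool_pos: [0.4785, -0.2432, -0.0027]
orientation: [[-0.958, -0.287, 0.0], [-0.287, 0.958, -0.0], [-0.0, -0.0, -1.0]]
force: [-0.9, -0.3, -0.3]
width: -0.0003
```

```bash
python3 st.py
```

```text
t 23.625 fix [-39.4    1.26] z -0.0027 F [-1.  -0.1] -0.3 M [-0.022 -0.018 -0.012] w -0.0003 yaw 16.66
```

Call:
arm_command:
  increments:
    - {"translation": [-0.0015,0,0],"rot": [0,0,0],"fingers": 0.0}
    - {"translation": [-0.0015,0,0],"rot": [0,0,0],"fingers": 0.0}
    - {"translation": [0,0,0],"rot": [0,0,0],"fingers": 0.0}

```text
time: 24.0
tool_pos: [0.4792, -0.2426, -0.0028]
orientation: [[-0.958, -0.287, -0.003], [-0.287, 0.958, -0.0], [0.003, 0.001, -1.0]]
force: [-5.6, -3.5, 3.1]
width: 0.0003
```

```bash
python3 st.py
```

```text
t 24.0 fix [-38.52   1.62] z -0.0028 F [-6.3 -1.7] 3.1 M [-0.694  1.    -0.028] w 0.0003 yaw 16.7
```

Contact with the strip at 6 N. I press to about 14 N and watch for movement.

Call:
arm_command:
  increments:
    - {"translation": [-0.0012,0,0],"rot": [0,0,0],"fingers": 0.0}
    - {"translation": [-0.0012,0,0],"rot": [0,0,0],"fingers": 0.0}
    - {"translation": [0,0,0],"rot": [0,0,0],"fingers": 0.0}

```text
time: 24.38
tool_pos: [0.4793, -0.2425, -0.0029]
orientation: [[-0.958, -0.288, -0.007], [-0.288, 0.958, -0.001], [0.007, 0.001, -1.0]]
force: [-12.7, -9.1, 7.3]
width: -0.0002
```

```bash
python3 st.py
```

```text
t 24.375 fix [-38.42   1.72] z -0.0029 F [-14.8  -5. ] 7.3 M [-1.524  2.144 -0.03 ] w -0.0002 yaw 16.76
```

Call:
arm_command:
  increments:
    - {"translation": [0.004,0,0],"rot": [0,0,0],"fingers": 0.0}
    - {"translation": [0.008,0,0],"rot": [0,0,0],"fingers": 0.0}
    - {"translation": [0,0,-0.03],"rot": [0,0,0],"fingers": 0.0}
    - {"translation": [0,0,-0.03],"rot": [0,0,0],"fingers": 0.0}
    - {"translation": [-0.035,-0.025,0],"rot": [0,0,0],"fingers": 0.0}
    - {"translation": [-0.034,-0.028,0],"rot": [0,0,0],"fingers": 0.0}
    - {"translation": [0,0,0],"rot": [0,0,0],"fingers": 0.0}

```text
time: 25.25
tool_pos: [0.5569, -0.278, 0.0578]
orientation: [[-0.958, -0.287, 0.004], [-0.287, 0.958, -0.002], [-0.003, -0.004, -1.0]]
force: [-0.7, -0.4, 0.1]
width: 0.0002
```

```bash
python3 st.py
```

```text
t 25.25 fix [ 25.71 -54.61] z 0.0578 F [-0.8 -0.2] 0.1 M [0.019 0.016 0.015] w 0.0002 yaw 16.67
```

x is rigid at 15 N with no motion, so the rear stops are both bearing. Next the same ungripped push in +y on the sink's right side.

Call:
arm_command:
  increments:
    - {"translation": [0.007,0,0.015],"rot": [0,0,0],"fingers": 0.0}
    - {"translation": [0,0,0.02],"rot": [0,0,0],"fingers": 0.0}
    - {"translation": [0,0,0.013],"rot": [0,0,0],"fingers": 0.0}
    - {"translation": [0,0,0.007],"rot": [0,0,0],"fingers": 0.0}
    - {"translation": [0,0.005,0],"rot": [0,0,0],"fingers": 0.0}
    - {"translation": [0,0.004,0],"rot": [0,0,0],"fingers": 0.0}
    - {"translation": [0,0.003,0],"rot": [0,0,0],"fingers": 0.0}
    - {"translation": [0,0,0],"rot": [0,0,0],"fingers": 0.0}

```text
time: 26.25
tool_pos: [0.5432, -0.2664, 0.0027]
orientation: [[-0.958, -0.287, 0.0], [-0.287, 0.958, -0.0], [-0.0, -0.001, -1.0]]
force: [1.0, -0.7, -1.0]
width: 0.0002
```

```bash
python3 st.py
```

```text
t 26.25 fix [ 15.94 -39.56] z 0.0027 F [ 0.7 -1. ] -1.0 M [ 0.006  0.035 -0.017] w 0.0002 yaw 16.67
```

Call:
arm_command:
  increments:
    - {"translation": [0,0.0015,0],"rot": [0,0,0],"fingers": 0.0}
    - {"translation": [0,0.0015,0],"rot": [0,0,0],"fingers": 0.0}
    - {"translation": [0,0,0],"rot": [0,0,0],"fingers": 0.0}

```text
time: 26.62
tool_pos: [0.5424, -0.2642, 0.0024]
orientation: [[-0.958, -0.287, 0.0], [-0.287, 0.958, -0.001], [-0.0, -0.001, -1.0]]
force: [-0.4, -1.5, -0.1]
width: -0.0002
```

```bash
python3 st.py
```

```text
t 26.625 fix [ 15.8  -37.18] z 0.0024 F [-0.8 -1.3] -0.1 M [-0.227 -0.021 -0.001] w -0.0002 yaw 16.65
```

Just in contact. I press to about 8–9 N.

Call:
arm_command:
  increments:
    - {"translation": [0,0.001,0],"rot": [0,0,0],"fingers": 0.0}
    - {"translation": [0,0,0],"rot": [0,0,0],"fingers": 0.0}

```text
time: 26.88
tool_pos: [0.5424, -0.2641, 0.0025]
orientation: [[-0.958, -0.287, 0.001], [-0.287, 0.958, -0.002], [-0.0, -0.002, -1.0]]
force: [-0.5, -4.9, -0.4]
width: -0.0001
```

```bash
python3 st.py
```

```text
t 26.875 fix [ 15.85 -37.11] z 0.0025 F [-1.8 -4.5] -0.4 M [-0.709 -0.04   0.001] w -0.0001 yaw 16.66
```

Call:
arm_command:
  increments:
    - {"translation": [0,0.001,0],"rot": [0,0,0],"fingers": 0.0}
    - {"translation": [0,0.0005,0],"rot": [0,0,0],"fingers": 0.0}
    - {"translation": [0,0,0],"rot": [0,0,0],"fingers": 0.0}

```text
time: 27.25
tool_pos: [0.5424, -0.2639, 0.0028]
orientation: [[-0.958, -0.287, 0.002], [-0.287, 0.958, -0.004], [-0.001, -0.004, -1.0]]
force: [-0.6, -8.2, -0.6]
width: 0.0001
```

```bash
python3 st.py
```

```text
t 27.25 fix [ 15.9  -36.95] z 0.0028 F [-3.  -7.6] -0.6 M [-1.279  0.136  0.074] w 0.0001 yaw 16.68
```

y is rigid at 8 N too. I back away, then work out the button's start angle and the finger waypoints.

Call:
arm_command:
  increments:
    - {"translation": [0,-0.004,0],"rot": [0,0,0],"fingers": 0.0}
    - {"translation": [0,-0.01,0],"rot": [0,0,0],"fingers": 0.0}
    - {"translation": [0,0,-0.03],"rot": [0,0,0],"fingers": 0.0}
    - {"translation": [0,0,-0.03],"rot": [0,0,0],"fingers": 0.0}
    - {"translation": [0,0,0],"rot": [0,0,0],"fingers": 0.0}

```text
time: 27.88
tool_pos: [0.5474, -0.2761, 0.0645]
orientation: [[-0.958, -0.286, 0.004], [-0.286, 0.958, -0.002], [-0.003, -0.003, -1.0]]
force: [0.7, -0.6, -0.5]
width: 0.0001
```

```bash
python3 st.py
python3 - <<'E'
from h import *
f=load("pics/top0.npy"); im=f["color"]; hsv=cv2.cvtColor(im,cv2.COLOR_RGB2HSV)
b=np.zeros(im.shape[:2],np.uint8); w=(slice(255,300),slice(465,510))
b[w]=((im[w].max(2)>120)&(hsv[w][...,1]<90))*255
cs,_=cv2.findContours(b,0,1)
for c in cs:
    if cv2.contourArea(c)<15: continue
    P=np.array([tofix(cast(f,*p[0],.028))*1000 for p in c],np.float32)
    r=cv2.minAreaRect(P); print(np.round(c.mean(0)[0]),r, "min/max",P.min(0),P.max(0)); print(cv2.boxPoints(r).round(1).tolist())
pv=np.array([-81,-26.]); prev=None
for a in np.radians([0,15,30,45,60,75,90]):
    u=np.array([np.sin(a),-np.cos(a)]);t=np.array([np.cos(a),np.sin(a)])
    h=11*abs(np.cos(a))+14*abs(np.sin(a)); s=34-(u@[11,14])
    print(round(np.degrees(a)),(pv-(7+h)*t+s*u).round(1))
E
```

```text
t 27.875 fix [ 17.15 -49.99] z 0.0645 F [ 0.5 -0.8] -0.5 M [-0.024  0.003 -0.007] w 0.0001 yaw 16.64
[489. 277.] ((-85.11516571044922, -44.767601013183594), (54.963260650634766, 17.235441207885742), 75.611083984375) min/max [-98.91331 -72.85793] [-71.31954 -16.67338]
[[-100.30000305175781, -69.19999694824219], [-83.5999984741211, -73.5], [-69.9000015258789, -20.299999237060547], [-86.5999984741211, -16.0]]
0 [-99. -74.]
15 [-90.  -74.7]
30 [-81.1 -72.9]
45 [-72.9 -69. ]
60 [-66.1 -63.1]
75 [-61.  -55.6]
90 [-58. -47.]
```

The button starts at about -0.25 rad. I go behind the ear on its trailing side and lower.

Call:
arm_command:
  increments:
    - {"translation": [0.045,-0.004,0],"rot": [0,0,0],"fingers": 0.0}
    - {"translation": [0.046,-0.003,0],"rot": [0,0,0],"fingers": 0.0}
    - {"translation": [0.046,-0.003,0],"rot": [0,0,0],"fingers": 0.0}
    - {"translation": [0,0,0.03],"rot": [0,0,0],"fingers": 0.0}
    - {"translation": [0,0,0.025],"rot": [0,0,0],"fingers": 0.0}
    - {"translation": [0,0,0.0115],"rot": [0,0,0],"fingers": 0.0}
    - {"translation": [0,0,0],"rot": [0,0,0],"fingers": 0.0}

```text
time: 28.75
tool_pos: [0.4164, -0.3229, -0.0053]
orientation: [[-0.958, -0.287, -0.002], [-0.287, 0.958, 0.002], [0.001, 0.002, -1.0]]
force: [-0.1, 0.5, -0.1]
width: 0.0003
```

```bash
python3 st.py
```

```text
t 28.75 fix [-121.73  -57.18] z -0.0053 F [0.1 0.4] -0.1 M [ 0.045  0.057 -0.061] w 0.0003 yaw 16.65
```

Call:
arm_command:
  increments:
    - {"translation": [-0.005,-0.003,0],"rot": [0,0,0],"fingers": 0.0}
    - {"translation": [-0.005,-0.003,0],"rot": [0,0,0],"fingers": 0.0}
    - {"translation": [-0.006,-0.003,0],"rot": [0,0,0],"fingers": 0.0}
    - {"translation": [-0.005,-0.003,0],"rot": [0,0,0],"fingers": 0.0}
    - {"translation": [-0.005,-0.002,0],"rot": [0,0,0],"fingers": 0.0}
    - {"translation": [-0.0045,0,0],"rot": [0,0,0],"fingers": 0.0}
    - {"translation": [-0.0045,0.001,0],"rot": [0,0,0],"fingers": 0.0}
    - {"translation": [-0.0045,0.001,0],"rot": [0,0,0],"fingers": 0.0}

```text
time: 29.75
tool_pos: [0.4591, -0.3242, -0.0041]
orientation: [[-0.958, -0.286, 0.001], [-0.286, 0.958, -0.001], [-0.0, -0.001, -1.0]]
force: [0.4, -1.9, -1.2]
width: 0.0001
```

```bash
python3 st.py
python3 - <<'E'
from h import *
a=snap("top","pics/top8.png");b=snap("scene","pics/scene8.png")
cv2.imwrite("pics/v8.png",np.hstack([cv2.resize(a["color"][190:310,420:516],(400,500),interpolation=2),cv2.resize(b["color"][140:265,130:230],(400,500),interpolation=2)])[:,:,::-1])
E
```

```text
t 29.75 fix [-81.31 -70.75] z -0.0041 F [-0.1 -1.9] -1.2 M [-0.32   0.083  0.036] w 0.0001 yaw 16.64
```

View pics/v8.png

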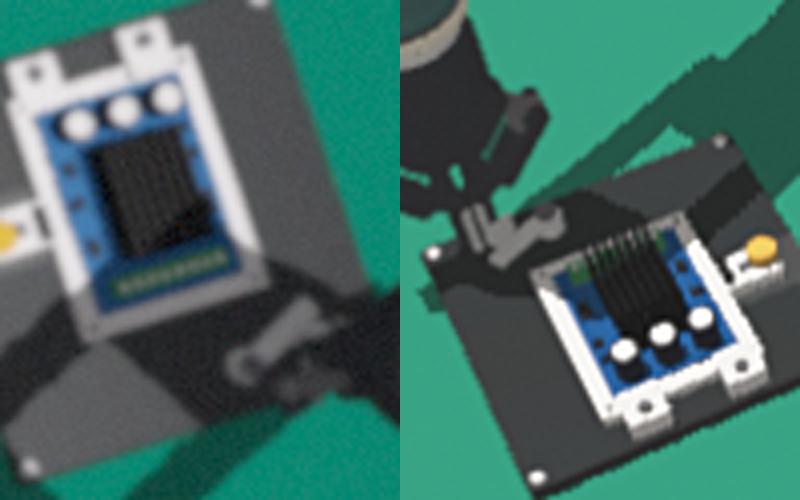

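The button is turning (arm about 45° at top-crop (275,345)), and the board sits under both lips against the side stop. I continue the arc.

Call:
arm_command:
  increments:
    - {"translation": [-0.004,0.001,0],"rot": [0,0,0],"fingers": 0.0}
    - {"translation": [-0.004,0.001,0],"rot": [0,0,0],"fingers": 0.0}
    - {"translation": [-0.0035,0.003,0],"rot": [0,0,0],"fingers": 0.0}
    - {"translation": [-0.0035,0.003,0],"rot": [0,0,0],"fingers": 0.0}
    - {"translation": [-0.003,0.0035,0],"rot": [0,0,0],"fingers": 0.0}
    - {"translation": [-0.0025,0.004,0],"rot": [0,0,0],"fingers": 0.0}
    - {"translation": [-0.002,0.004,0],"rot": [0,0,0],"fingers": 0.0}
    - {"translation": [-0.001,0.003,0],"rot": [0,0,0],"fingers": 0.0}
    - {"translation": [0,0,0],"rot": [0,0,0],"fingers": 0.0}

```text
time: 30.98
tool_pos: [0.4748, -0.2969, -0.0041]
orientation: [[-0.958, -0.287, 0.001], [-0.287, 0.958, -0.003], [0.0, -0.003, -1.0]]
force: [-2.1, -5.3, -1.7]
width: -0.0
```

```bash
python3 st.py
```

```text
t 30.975 fix [-58.35 -49.15] z -0.0041 F [-3.5 -4.5] -1.7 M [-1.119  0.329  0.016] w -0.0 yaw 16.7
```

Call:
arm_command:
  increments:
    - {"translation": [0,0.0015,0],"rot": [0,0,0],"fingers": 0.0}
    - {"translation": [0,0.001,0],"rot": [0,0,0],"fingers": 0.0}
    - {"translation": [0,0,0],"rot": [0,0,0],"fingers": 0.0}

```text
time: 31.35
tool_pos: [0.4749, -0.2967, -0.0039]
orientation: [[-0.958, -0.288, 0.002], [-0.288, 0.958, -0.006], [-0.001, -0.006, -1.0]]
force: [-2.8, -11.8, -4.3]
width: 0.0005
```

```bash
python3 st.py
```

```text
t 31.35 fix [-58.22 -48.98] z -0.0039 F [ -6.  -10.5] -4.3 M [-2.044  0.407  0.022] w 0.0005 yaw 16.71
```

The button is at its hard stop (10 N, rigid). I back off, lift clear and check.

Call:
arm_command:
  increments:
    - {"translation": [0,-0.006,0],"rot": [0,0,0],"fingers": 0.0}
    - {"translation": [0.002,-0.015,0],"rot": [0,0,0],"fingers": 0.0}
    - {"translation": [0,0,-0.04],"rot": [0,0,0],"fingers": 0.0}
    - {"translation": [0,0,-0.05],"rot": [0,0,0],"fingers": 0.0}
    - {"translation": [0,-0.05,-0.03],"rot": [0,0,0],"fingers": 0.0}
    - {"translation": [0,-0.06,0],"rot": [0,0,0],"fingers": 0.0}
    - {"translation": [0,-0.06,0],"rot": [0,0,0],"fingers": 0.0}
    - {"translation": [0,-0.04,0],"rot": [0,0,0],"fingers": 0.0}
    - {"translation": [0,0,0],"rot": [0,0,0],"fingers": 0.0}

```text
time: 32.48
tool_pos: [0.5384, -0.5186, 0.1152]
orientation: [[-0.959, -0.284, 0.001], [-0.284, 0.959, -0.001], [-0.001, -0.002, -1.0]]
force: [0.2, 0.9, -0.3]
width: -0.0001
```

```bash
python3 st.py
python3 - <<'E'
from h import *
a=snap("top","pics/top9.png");b=snap("scene","pics/scene9.png")
cv2.imwrite("pics/v9.png",np.hstack([cv2.resize(a["color"][190:300,398:486],(400,500),interpolation=2),cv2.resize(b["color"][155:265,140:228],(400,500),interpolation=2)])[:,:,::-1])
# measure plate edges & button
im=a["color"];hsv=cv2.cvtColor(im,cv2.COLOR_RGB2HSV)
m=np.zeros(im.shape[:2],np.uint8);w=(slice(190,300),slice(395,510))
bl=(hsv[w][...,0]>100)&(hsv[w][...,0]<120)&(hsv[w][...,1]>130); m[w]=bl*255
m=cv2.morphologyEx(m,cv2.MORPH_CLOSE,np.ones((15,15)))
cs,_=cv2.findContours(m,0,1);c=max(cs,key=cv2.contourArea)
P=np.array([tofix(cast(a,*p[0],.0216))*1000 for p in c],np.float32);print("pcb",cv2.minAreaRect(P))
E
```

```text
t 32.475 fix [ -61.16 -279.72] z 0.1152 F [0.4 0.8] -0.3 M [ 0.074  0.052 -0.011] w -0.0001 yaw 16.52
pcb ((18.715190887451172, -1.1443328857421875), (72.82318115234375, 102.63406372070312), 89.70664978027344)
```

View pics/v9.png

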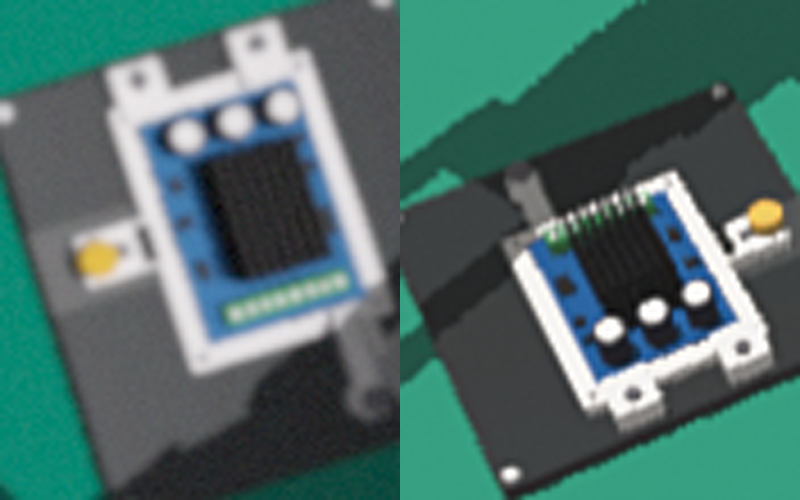

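```bash
python3 -c "
from rig import workorder
print(workorder.job_done())"
```

```text
the job is handed in; nothing more can be done
None
```

I placed the board flat on the fixture, slid it under both rear lips and pressed it home against the rear stops and the side stop. I then swung the turn-button to its hard stop and handed the job in at about 32.5 s, with the arm clear.

**Final checks**
- **Ungripped pushes:** with the board free of the grip it did not move at about 15 N against the rear stops, nor at about 8 N towards the side stop.
- **Turn-button:** it stopped rigidly at about 10 N.
- **Last picture:** the plate's front margin is under both lips, its left edge is against the side stop block, and the button arm lies over the near edge. The cutters, spool and flux bottle were never approached.

**What disagreed or stayed unchecked**
- **Tip height:** the finger tips sat about 30 mm higher than the reported TCP implied. The first grasp closed above the heat sink without harm, and I found heights by feel after that.
- **First release:** the tool drifted back about 1 mm when I let go of the board. I regripped and pressed again, which showed the board had stayed on its stops.
- **Yaw moment:** while gripped, the moment about the vertical was not clearly balanced between the two rear stops, so I relied on the ungripped pushes to square the plate.
- **Position:** the last image puts the board centre at (18.7, -1.1) mm in my fixture frame, about 1.3 mm from the nominal x of 20. That is within the camera calibration.
- **Plunger:** I could not read its travel. I infer it is pushed in from the rigid contact and the picture.

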